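# Load the clipped tube cassettes into their loading bays, urgent one first

## Robot

A 6-joint arm with a two-finger parallel gripper is mounted at the origin on a cart in front of the work surface, level with it; the furniture and walls round the work are solid. World frame = base frame: x ahead of the robot, y to its left, z up, the work surface at z = 0. Lengths are in mm, angles in rad, forces in N, time in s.
With the tool pointing down it reaches from about 350 to 875 mm from the base axis. Payload 4.2 kg.
Tool frame: the origin (TCP) lies at the very end of the fingers, on their centre line; the grasp point (between the pads) lies 19 mm behind it; y points along the fingers, z is the direction in which the jaws open and shut, and the axes are right-handed (so a half turn about y gives the same grasp; the last joint's range is limited). The gripper opens to 85 mm and grips with 20 to 120 N. Pads are 22 mm wide; open, the fingers measure 114 mm over their backs; the gripper's body (76 mm by 85 mm) begins 54 mm behind the grasp point. The pads swing forward as they close: fully open they stand 13 mm farther back than shut.
Start: joints at [-0.85, 0.385, 0.008, 0, -1.194, -0.259], TCP at [278.486, -559.504, 231.312] pointing down, gripper open.
Joint ranges: [-3.14, 3.14], [-1.21, 2.06], [-1.07, 1.41], [-3.16, 2.05], [-2.99, -0.16], [-3.1, 3.1]. Speed limits (rad/s): [2.79, 2.79, 3.14, 3.14, 3.14, 3.14].

## Interface

Orientations are given as a unit quaternion [x, y, z, w].
In Python, from bench import arm gives the robot as it stands.
- The arm moves only by the shell command python3 -m creep 'ROWS'. ROWS is JSON, a list of rows, each an object with "delta_pos": the shift along the tool's x, y, z in mm, a list of three; "rot": the turn, a rotation vector about the tool's x, y, z in rad, a list of three; "jaw": the finger opening in mm, from 0 to 85.4. A call has exactly 10 rows; each row shifts and turns the commanded pose from where the row before left it, along the tool's axes as they then stand; what a row does not reach is not made up. A row lasts 1/12 s, in which the tool goes at most 41.7 mm and 7.16 degrees, less where a joint would pass 70% of its speed; a pose out of reach is approached as far as the arm can. A call is refused whole if a number of a shift passes 41.7 or a number of a turn 0.125, either way. A call with a gripper value outside its range is refused whole. The fingers move at their own pace and stop on an object; the grip force is fixed at half the most. Time passes only in rows, so rows that do not move let the fingers close, or fill a call up. It gives the time, the measured TCP pose, the force and the opening at its end, in the units of the state.
- arm.read_state(): the state, without advancing time (a new reading comes with each control period).
- arm.get_image(name): name is "side" or "top" or "wrist"; returns the picture (420x560x3 uint8, red, green, blue); there is no depth.
- arm.calibration(name): a dict with "intrinsics" (3x3 intrinsics, pixels), "R" (3x3) and "t" (3): a world point X has camera coordinates R X + t. Camera axes: x right, y down, z forward; pixel columns grow to the right and rows downward; lengths in mm; the calibration is good to about 2 mm. A picture is of the moment at which its call begins: read the wrist's pose just before it. calibration takes no time and is no camera call; for the wrist camera it gives the pose at the moment of the call.
- arm.job_done(): hands the job in, once; it reports no verdict.
Trained networks look in the newest picture that a camera, given by its name, has taken for a name from the list of things; names that differ only in an ending like _2 or _b are one class to them, and where a whole thing is asked for, a point or a joint stands for the part that bears it (a point fixed in the world has none). Each returns a list of dicts, best first, with "p" (0 to 1); they miss things now and then, are a little off and sometimes report something else, mostly with a low value. They report only what shows in the picture. A call takes as long as a camera call. They do not tell look-alikes from the thing itself.
- arm.find_in(camera, target): "location" ([column, row] in pixels, amid what is visible of it).
- arm.masks_of(camera, target): "pixels" (420x560 bool, what is visible of it) and "location" ([column, row] in pixels, amid what is visible of it).
The state is a dict: "clock": time; "joints": joint angles; "joint_vel": joint speeds; "joint_efforts": joint torques, N m; "position": TCP position; "ee_rot": TCP orientation; "contact_force": force on the tool from outside, world axes, zero at the start; "wrist_torque": the same for the moment, N m; "gripper_width": finger opening in mm.
Only numpy, scipy, OpenCV 4.12 (cv2) and the standard library are available. Lean on these libraries where they do the work, as an engineer would, in place of code of your own. Each camera call takes 0.05 s, during which the arm holds its last target. There are 200 camera calls.

## Task

Four of the tube cassettes on the right of the bench carry a coloured clip; stand each of them upright, fully down on the floor of the loading bay of its clip's colour. The one with the red clip is urgent: it must stand in its bay before you move any of the other three, whose order is free. Leave the white rack without a clip where it stands.

Things in the scene. Friction and masses are not known exactly. Their poses are not given: they have to be found in the camera images.
- cassette_red: long, low dark-grey tube cassette with a red clip over one end of its top: loose, empty, about 0.12 kg, stands upright on the bench; 133 mm long (its y axis), 31 mm wide (x) at the body, 68 mm high (z). Origin: centre of its underside. The clip is 36 mm wide, 18 mm long, centred 52 mm from the middle towards +y, rises 4 mm above the top and reaches 13 mm down both sides; the bare middle is the place to grip, across the 31 mm width.
- cassette_blue: short black, four-hole tube cassette with a blue clip over one end of its top: loose, empty, about 0.12 kg, stands upright on the bench; 92 mm long (its y axis), 31 mm wide (x) at the body, 80 mm high (z). Origin: centre of its underside. The clip is 36 mm wide, 18 mm long, centred 32 mm from the middle towards +y, rises 4 mm above the top and reaches 13 mm down both sides; the bare middle is the place to grip, across the 31 mm width.
- cassette_yellow: long, low dark-grey tube cassette with a yellow clip over one end of its top: loose, empty, about 0.12 kg, stands upright on the bench; 133 mm long (its y axis), 31 mm wide (x) at the body, 72 mm high (z). Origin: centre of its underside. The clip is 36 mm wide, 18 mm long, centred 52 mm from the middle towards +y, rises 4 mm above the top and reaches 13 mm down both sides; the bare middle is the place to grip, across the 31 mm width.
- cassette_green: short, tall black, four-hole tube cassette with a green clip over one end of its top: loose, empty, about 0.12 kg, stands upright on the bench; 92 mm long (its y axis), 31 mm wide (x) at the body, 122 mm high (z). Origin: centre of its underside. The clip is 36 mm wide, 18 mm long, centred 32 mm from the middle towards +y, rises 4 mm above the top and reaches 13 mm down both sides; the bare middle is the place to grip, across the 31 mm width.
- bay_red: red loading bay: shallow red plastic tray fixed to the bench, 160 mm long (its y axis), 60 mm wide (x). Origin: centre of its underside. Floor 4 mm thick, rim 10 mm high and 4 mm thick all round, inside 152 x 52 mm; a cassette stands in it lengthwise, either way round.
- bay_blue: blue loading bay: shallow blue plastic tray fixed to the bench, 160 mm long (its y axis), 60 mm wide (x). Origin: centre of its underside. Floor 4 mm thick, rim 10 mm high and 4 mm thick all round, inside 152 x 52 mm; a cassette stands in it lengthwise, either way round.
- bay_yellow: yellow loading bay: shallow yellow plastic tray fixed to the bench, 160 mm long (its y axis), 60 mm wide (x). Origin: centre of its underside. Floor 4 mm thick, rim 10 mm high and 4 mm thick all round, inside 152 x 52 mm; a cassette stands in it lengthwise, either way round.
- bay_green: green loading bay: shallow green plastic tray fixed to the bench, 160 mm long (its y axis), 60 mm wide (x). Origin: centre of its underside. Floor 4 mm thick, rim 10 mm high and 4 mm thick all round, inside 152 x 52 mm; a cassette stands in it lengthwise, either way round.
- white_rack: white sample rack with six windows, no clip; loose, stays where it is; 140 mm long (its y axis), 27 mm wide (x), 58 mm high. Origin: centre of its underside.
- centrifuge_front (a point): point on the bench at the foot of the middle of the front of the blue-green bench centrifuge (lid up, fixed, not part of the job), which stands close behind the row of cassettes: from here it reaches 190 mm to each side (y) and away from the robot (+x); its front panel and bowl rim are 190 mm high, so carry cassettes past in front of it or well above it.
Things that resemble listed ones, but are neither listed nor needed, are in the scene too. Leave any pink look-alike of the cassette_green alone.

How it is judged:
By the outcome, as a careful person would: the job done as asked, in the order asked, and still so for the second after the job is handed in, with the robot touching nothing.
It also fails if it takes over 120 s, if anything falls off the work surface, if the arm or the gripper's body presses on something with over 40 N, if the wrist force passes 120 N, or if a joint passes its speed limit or range.

## Working session

There is one attempt and no reset: what is moved stays moved. The work goes in short steps, Python scripts to look and compute and a shell command to move; the robot and the scene stay as the last step left them, time stands still between calls to the robot, and variables do not carry over. Pictures are saved under pics/ and viewed, about 12 in all and at most 16, crops included, and the job is handed in when it is done.

```bash
ls; mkdir -p pics; python3 - <<'E'
from bench import arm
import cv2
s=arm.read_state();print(s['clock'],s['position'],s['ee_rot'],s['gripper_width'])
for n in ("top","side"):
    im=arm.get_image(n);cv2.imwrite(f"pics/{n}0.png",cv2.cvtColor(im,cv2.COLOR_RGB2BGR))
    c=arm.calibration(n);print(n,c)
    for t in ["cassette_red","cassette_blue","cassette_yellow","cassette_green","bay_red","bay_blue","bay_yellow","bay_green","white_rack"]:
        print(t,[(round(d['p'],2),[round(float(v)) for v in d['location']]) for d in arm.find_in(n,t)[:4]])
E
```

```text
pics
0.0 [ 278.19927687 -558.99139272  230.21542779] [-0.68760595 -0.16152817  0.16197154  0.68910952] 85.30445702544358
top {'intrinsics': array([[480.16611926,   0.        , 277.28477476],
       [  0.        , 480.16611926, 207.42734544],
       [  0.        ,   0.        ,   1.        ]]), 'R': array([[-0.02181105, -0.99971694, -0.00950328],
       [-0.99756095,  0.02239246, -0.06611152],
       [ 0.06630561,  0.00803814, -0.99776698]]), 't': array([-104.49552894,  509.75305468, 1870.26390937])}
cassette_red [(0.73, [354, 205])]
cassette_blue [(0.66, [276, 214])]
cassette_yellow [(0.75, [195, 223]), (0.7, [304, 206])]
cassette_green [(0.78, [331, 212]), (0.62, [423, 224])]
bay_red [(0.75, [171, 203]), (0.41, [253, 205])]
bay_blue [(0.77, [195, 222])]
bay_yellow [(0.58, [222, 203])]
bay_green [(0.96, [148, 204]), (0.44, [172, 203])]
white_rack [(0.66, [256, 206])]
side {'intrinsics': array([[436.08330005,   0.        , 270.41323218],
       [  0.        , 436.08330005, 217.14567692],
       [  0.        ,   0.        ,   1.        ]]), 'R': array([[ 0.9720747 , -0.23466548, -0.00169819],
       [-0.1560513 , -0.64098605, -0.7515217 ],
       [ 0.17526769,  0.73080024, -0.65970618]]), 't': array([-505.62464544,   45.3774815 , 1422.07342931])}
cassette_red []
cassette_blue [(0.81, [268, 222])]
cassette_yellow [(0.62, [288, 262]), (0.58, [288, 239])]
cassette_green [(0.98, [299, 382]), (0.69, [286, 262])]
bay_red []
bay_blue []
bay_yellow [(0.56, [270, 192]), (0.18, [306, 293])]
bay_green [(0.36, [291, 263])]
white_rack [(0.92, [270, 206])]
```

```bash
python3 - <<'E'
import cv2
a=cv2.imread("pics/top0.png")[120:290,120:470]
b=cv2.imread("pics/side0.png")
cv2.imwrite("pics/topc.png",cv2.resize(a,None,fx=2.28,fy=2.28,interpolation=cv2.INTER_CUBIC))
E
```

```text
(no output)
```

View pics/topc.png

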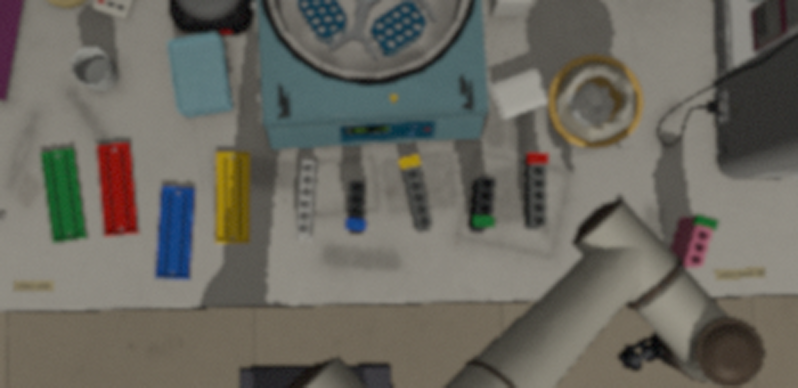

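View pics/side0.png

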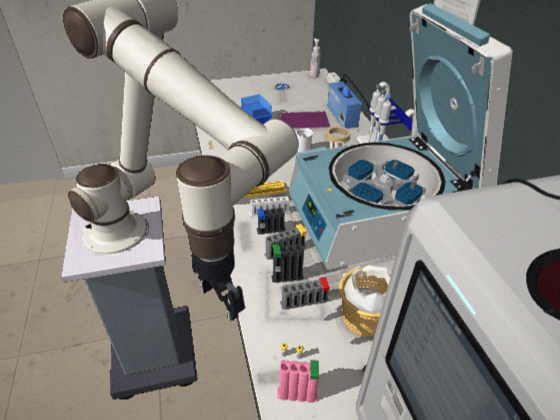

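Bays in the crop, left to right: green (64,193), red (118,188), blue (175,230), yellow (232,196). Then come white rack (306,198), blue (356,205), yellow (414,192), green (483,203) and red (537,190). The pink look-alike is at (700,240). Next I fit poses from the masks.

```bash
cat > h.py <<'E'
from bench import arm
import cv2, numpy as np
from scipy.optimize import minimize
from scipy.spatial.transform import Rotation as Ro
D={'cassette_red':(31,133,68),'cassette_blue':(31,92,80),'cassette_yellow':(31,133,72),'cassette_green':(31,92,122),'white_rack':(27,140,58)}
for b in('red','blue','yellow','green'):D['bay_'+b]=(60,160,10)
def proj(P,c):
    q=np.asarray(P)@c['R'].T+c['t'];q=q@c['intrinsics'].T;return q[:,:2]/q[:,2:]
def box(p,d):
    l,w,h=d[1]/2,d[0]/2,d[2];x,y,a=p
    o=np.array([(s*w,t*l,z) for s in(-1,1) for t in(-1,1) for z in(0,h)],float)
    return Ro.from_euler('z',a).apply(o)+[x,y,0]
def ground(uv,c,z):
    r=c['R'].T@np.linalg.solve(c['intrinsics'],[*uv,1.]);o=-c['R'].T@c['t'];return o+r*(z-o[2])/r[2]
def fit(mask,c,name,p0):
    S=6;H,W=mask.shape;ys,xs=np.nonzero(mask);x0,y0=xs.min()-15,ys.min()-15
    m=mask[max(y0,0):ys.max()+15,max(x0,0):xs.max()+15].astype(np.uint8);x0=max(x0,0);y0=max(y0,0)
    M=cv2.resize(m,None,fx=S,fy=S,interpolation=cv2.INTER_NEAREST)>0
    def cost(p):
        q=(proj(box(p,D[name]),c)-[x0,y0]+.5)*S
        I=np.zeros(M.shape,np.uint8);cv2.fillConvexPoly(I,cv2.convexHull(q.astype(np.float32)).round().astype(int),1)
        I=I>0;return 1-(I&M).sum()/max((I|M).sum(),1)
    best=min((minimize(cost,[*p0[:2],p0[2]+a],method='Nelder-Mead',options=dict(initial_simplex=np.array([*p0[:2],p0[2]+a])+[[0,0,0],[15,0,0],[0,15,0],[0,0,.15]])) for a in(-.15,0,.15)),key=lambda r:r.fun)
    return best.x,best.fun
E
python3 - <<'E'
from h import *
arm.get_image('top');c=arm.calibration('top')
guess={'cassette_red':(355,204),'cassette_blue':(276,210),'cassette_yellow':(302,204),'cassette_green':(332,209),'white_rack':(254,206),'bay_green':(148,205),'bay_red':(172,202),'bay_blue':(197,221),'bay_yellow':(222,206)}
for n,g in guess.items():
    L=[d for d in arm.masks_of('top',n) if np.hypot(*(np.array(d['location'])-g))<14]
    z=D[n][2]
    G=ground(g,c,z/2)
    if not L: print(n,'none',G.round());continue
    x,f=fit(L[0]['pixels'],c,n,[G[0],G[1],np.pi/2])
    print(n,L[0]['pixels'].sum(),G.round(),x.round(3),'cost',round(f,2))
s=arm.read_state();print(s['clock'],Ro.from_quat(s['ee_rot']).as_matrix().round(3))
w=arm.calibration('wrist');R=Ro.from_quat(s['ee_rot']).as_matrix();print('cam in tool',(R.T@(-w['R'].T@w['t']-s['position'])).round(),(w['R']@R).round(2),w['intrinsics'][0])
E
```

```text
cassette_red 332 [ 513. -418.   34.] [ 511.113 -416.447    1.541] cost 0.13
cassette_blue 174 [ 496. -111.   40.] [ 491.971 -113.356    1.445] cost 0.21
cassette_yellow 287 [ 517. -212.   36.] [ 513.932 -212.762    1.768] cost 0.13
cassette_green 245 [ 494. -326.   61.] [ 491.49  -321.503    1.481] cost 0.16
white_rack 230 [514. -25.  29.] [507.223 -26.029   1.484] cost 0.21
bay_green 637 [529. 397.   5.] [527.818 398.334   1.707] cost 0.05
bay_red 657 [539. 301.   5.] [535.155 303.323   1.666] cost 0.06
bay_blue 660 [461. 203.   5.] [458.374 204.952   1.49 ] cost 0.06
bay_yellow 597 [519. 103.   5.] [518.326 103.166   1.552] cost 0.06
1.5 [[ 0.895 -0.    -0.446]
 [ 0.446  0.     0.895]
 [-0.    -1.     0.   ]]
cam in tool [ -69. -143.   -1.] [[-0.    0.    1.  ]
 [ 0.96 -0.27  0.  ]
 [ 0.27  0.96 -0.  ]] [345.21246797   0.         279.98289566]
```

```bash
python3 -m creep '[{"delta_pos":[0,0,0],"rot":[0,0.1225,0],"jaw":85},{"delta_pos":[0,0,0],"rot":[0,0.1225,0],"jaw":85},{"delta_pos":[0,0,0],"rot":[0,0.1225,0],"jaw":85},{"delta_pos":[32.7,0,21.4],"rot":[0,0.1225,0],"jaw":85},{"delta_pos":[32.7,0,21.4],"rot":[0,0,0],"jaw":85},{"delta_pos":[32.7,0,21.4],"rot":[0,0,0],"jaw":85},{"delta_pos":[32.7,0,21.4],"rot":[0,0,0],"jaw":85},{"delta_pos":[32.7,0,21.4],"rot":[0,0,0],"jaw":85},{"delta_pos":[32.7,0,21.4],"rot":[0,0,0],"jaw":85},{"delta_pos":[32.7,0,21.4],"rot":[0,0,0],"jaw":85}]'
cat >> h.py <<'E'
def look(fn,names,guess):
    s=arm.read_state();c=arm.calibration('wrist');im=arm.get_image('wrist')
    cv2.imwrite(fn,cv2.cvtColor(im,cv2.COLOR_RGB2BGR))
    print(s['clock'],s['position'].round(1),'toolx ang',round(tang(s),3))
    for n in names:
        for d in arm.masks_of('wrist',n)[:3]:
            if d['p']<.3: continue
            x,f=fit(d['pixels'],c,n,guess[n]);print(n,round(d['p'],2),np.round(d['location']),x.round(3),'cost',round(f,2))
def tang(s):
    R=Ro.from_quat(s['ee_rot']).as_matrix();return np.arctan2(R[1,0],R[0,0])
def go(x,y,z,a=None):
    s=arm.read_state();R=Ro.from_quat(s['ee_rot']).as_matrix();t=tang(s)
    print(s['clock'].round(2),s['position'].round(1),'ang',round(t,3),'w',round(s['gripper_width'],1),'F',s['contact_force'].round(1))
    if a is not None:
        print('turn about y',round(t-a,3)); R=Ro.from_euler('z',a-t).as_matrix()@R
    print('shift (after turn)',(R.T@(np.array([x,y,z])-s['position'])).round(1))
E
python3 - <<'E'
from h import *
look('pics/w1.png',['cassette_red','cassette_green'],{'cassette_red':(511,-416,1.541),'cassette_green':(491,-321,1.481)})
E
```

```text
clock: 2.33
position: [509.2, -411.1, 231.5]
ee_rot: [0.707, -0.009, 0.009, -0.707]
contact_force: [-0.1, -0.8, 0.2]
gripper_width: 84.5
2.3333 [ 509.2 -411.1  231.5] toolx ang -0.025
cassette_red 0.91 [275. 190.] [ 516.936 -418.484    1.545] cost 0.12
cassette_green 0.96 [385. 169.] [ 495.111 -322.723    1.426] cost 0.14
cassette_green 0.8 [16. 95.] [ 491.    -321.       1.331] cost 1.0
cassette_green 0.71 [485. 184.] [ 501.054 -250.836    1.784] cost 0.26
```

View pics/w1.png

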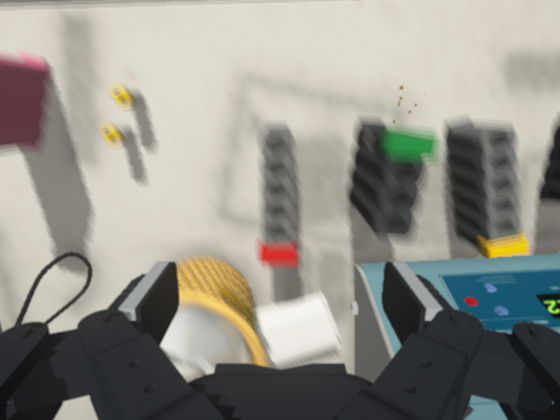

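The wrist view shows the red-clipped low cassette at (277,190), with green's clip at (410,145) and yellow's at (503,245). This is the only red-clipped cassette, so I descend on it.

```bash
python3 -m creep '[{"delta_pos":[6,15,-7],"rot":[0,0,0],"jaw":65},{"delta_pos":[0,34,0],"rot":[0,0,0],"jaw":65},{"delta_pos":[0,38,0],"rot":[0,0,0],"jaw":65},{"delta_pos":[0,38,0],"rot":[0,0,0],"jaw":65},{"delta_pos":[0,38,0],"rot":[0,0,0],"jaw":65},{"delta_pos":[0,25,0],"rot":[0,0,0],"jaw":65},{"delta_pos":[0,13,0],"rot":[0,0,0],"jaw":65},{"delta_pos":[0,0,0],"rot":[0,0,0],"jaw":25},{"delta_pos":[0,0,0],"rot":[0,0,0],"jaw":25},{"delta_pos":[0,0,0],"rot":[0,0,0],"jaw":25}]'
python3 -m creep '[{"delta_pos":[0,0,0],"rot":[0,0,0],"jaw":25},{"delta_pos":[0,0,0],"rot":[0,0,0],"jaw":25},{"delta_pos":[0,0,0],"rot":[0,0,0],"jaw":25},{"delta_pos":[0,0,0],"rot":[0,0,0],"jaw":25},{"delta_pos":[0,-10,0],"rot":[0,0,0],"jaw":25},{"delta_pos":[0,-20,0],"rot":[0,0,0],"jaw":25},{"delta_pos":[0,-30,0],"rot":[0,0,0],"jaw":25},{"delta_pos":[0,-40,0],"rot":[0,0,0],"jaw":25},{"delta_pos":[0,-40,0],"rot":[0,0,0],"jaw":25},{"delta_pos":[0,-40,0],"rot":[0,0,0],"jaw":25}]'
python3 - <<'E'
from h import *
go(535,303,240,1.666-np.pi/2)
cv2.imwrite('pics/s1.png',cv2.cvtColor(arm.get_image('side'),cv2.COLOR_RGB2BGR)[100:,100:450])
E
```

```text
clock: 3.32
position: [513.6, -420.7, 31.2]
ee_rot: [0.707, -0.009, 0.01, -0.707]
contact_force: [-0.8, -0.9, -2.7]
gripper_width: 29.2
clock: 4.15
position: [513.2, -419.2, 213.1]
ee_rot: [0.707, -0.009, 0.009, -0.707]
contact_force: [1.3, -0.4, -0.5]
gripper_width: 29.1Traceback (most recent call last):
  File "<stdin>", line 2, in <module>
  File "h.py", line 37, in go
    print(s['clock'].round(2),s['position'].round(1),'ang',round(t,3),'w',round(s['gripper_width'],1),'F',s['contact_force'].round(1))
          ^^^^^^^^^^^^^^^^
AttributeError: 'float' object has no attribute 'round'
```

```bash
sed -i "s/s\['clock'\].round(2)/round(s['clock'],2)/" h.py; python3 - <<'E'
from h import *
go(535,303,240,1.666-np.pi/2)
cv2.imwrite('pics/s1.png',cv2.cvtColor(arm.get_image('side'),cv2.COLOR_RGB2BGR)[100:,100:450])
E
```

```text
4.15 [ 513.2 -419.2  213.1] ang -0.025 w 29.1 F [ 1.3 -0.4 -0.5]
turn about y -0.12
shift (after turn) [ 90.3 -27.1 716.9]
```

View pics/s1.png

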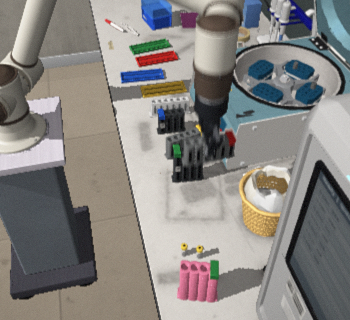

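Red is gripped and lifted, its clip showing at (230,143) in the crop. I carry it back a little from the centrifuge and across to the red bay.

```bash
python3 -m creep '[{"delta_pos":[-20,-8,20],"rot":[0,0,0],"jaw":25},{"delta_pos":[-20,-8,30],"rot":[0,0,0],"jaw":25},{"delta_pos":[0,0,40],"rot":[0,0,0],"jaw":25},{"delta_pos":[0,0,40],"rot":[0,0,0],"jaw":25},{"delta_pos":[0,0,40],"rot":[0,0,0],"jaw":25},{"delta_pos":[0,0,40],"rot":[0,0,0],"jaw":25},{"delta_pos":[0,0,40],"rot":[0,0,0],"jaw":25},{"delta_pos":[0,0,40],"rot":[0,0,0],"jaw":25},{"delta_pos":[0,0,40],"rot":[0,0,0],"jaw":25},{"delta_pos":[0,0,40],"rot":[0,0,0],"jaw":25}]'
python3 -m creep '[{"delta_pos":[0,0,40],"rot":[0,0,0],"jaw":25},{"delta_pos":[0,0,40],"rot":[0,0,0],"jaw":25},{"delta_pos":[0,0,40],"rot":[0,0,0],"jaw":25},{"delta_pos":[0,0,40],"rot":[0,0,0],"jaw":25},{"delta_pos":[0,0,40],"rot":[0,0,0],"jaw":25},{"delta_pos":[15,0,38],"rot":[0,0,0],"jaw":25},{"delta_pos":[20,0,35],"rot":[0,0,0],"jaw":25},{"delta_pos":[20,0,30],"rot":[0,0,0],"jaw":25},{"delta_pos":[10,0,25],"rot":[0,-0.12,0],"jaw":25},{"delta_pos":[0,0,0],"rot":[0,0,0],"jaw":25}]'
python3 - <<'E'
from h import *
look('pics/w2.png',['bay_red','bay_green'],{'bay_red':(535,303,1.666),'bay_green':(528,398,1.707)})
go(535,303,100,1.666-np.pi/2)
E
```

```text
clock: 5.03
position: [482.6, -46.7, 227.2]
ee_rot: [-0.707, 0.008, -0.01, 0.707]
contact_force: [1.0, 0.6, -2.8]
gripper_width: 29.5
clock: 5.87
position: [558.1, 282.1, 225.6]
ee_rot: [-0.706, -0.036, 0.035, 0.707]
contact_force: [0.4, -1.0, -1.1]
gripper_width: 29.4
5.8667 [558.1 282.1 225.6] toolx ang 0.101
bay_red 0.72 [314. 104.] [536.316 302.974   1.668] cost 0.59
bay_green 0.98 [388. 154.] [529.347 396.151   1.708] cost 0.02
6.02 [555.9 277.5 226.2] ang 0.094 w 29.4 F [-0.7 -0.2 -0.8]
turn about y -0.001
shift (after turn) [-18.2 126.2  27.4]
```

View pics/w2.png

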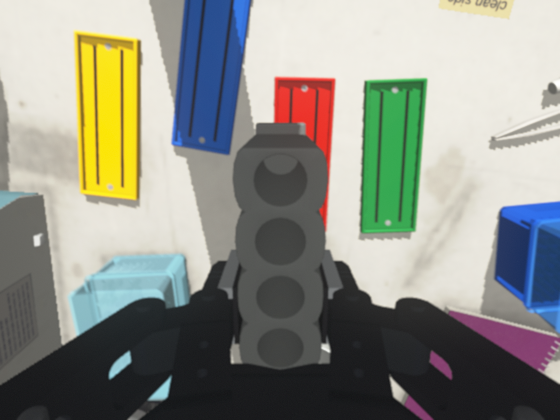

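Bays: yellow (108,115), blue (210,70), red (305,150, partly hidden by the held cassette), green (394,155). The fits agree with the top view to 2 mm, so I lower into red.

```bash
python3 -m creep '[{"delta_pos":[-10,0,13],"rot":[0,0,0],"jaw":25},{"delta_pos":[-10,20,13],"rot":[0,0,0],"jaw":25},{"delta_pos":[0,40,0],"rot":[0,0,0],"jaw":25},{"delta_pos":[0,40,0],"rot":[0,0,0],"jaw":25},{"delta_pos":[0,35,0],"rot":[0,0,0],"jaw":25},{"delta_pos":[0,25,0],"rot":[0,0,0],"jaw":25},{"delta_pos":[0,12,0],"rot":[0,0,0],"jaw":25},{"delta_pos":[0,6,0],"rot":[0,0,0],"jaw":25},{"delta_pos":[0,0,0],"rot":[0,0,0],"jaw":25},{"delta_pos":[0,0,0],"rot":[0,0,0],"jaw":25}]'
python3 - <<'E'
from h import *
look('pics/w3.png',['bay_red'],{'bay_red':(536,302,1.668)})
go(533.5,301.5,36)
i=arm.get_image('top')[160:250,120:250];cv2.imwrite('pics/t3.png',cv2.resize(cv2.cvtColor(i,cv2.COLOR_RGB2BGR),None,fx=4,fy=4))
E
```

```text
clock: 6.85
position: [534.6, 301.5, 49.7]
ee_rot: [-0.706, -0.034, 0.033, 0.707]
contact_force: [0.4, -0.3, -0.4]
gripper_width: 29.3
6.85 [534.6 301.5  49.7] toolx ang 0.094
bay_red 0.94 [300. 120.] [450.321 345.798   3.214] cost 0.58
6.95 [534.9 302.1  50.3] ang 0.094 w 29.3 F [-0.1 -0.1 -1.2]
shift (after turn) [-1.5 14.3 -0.5]
```

View pics/w3.png

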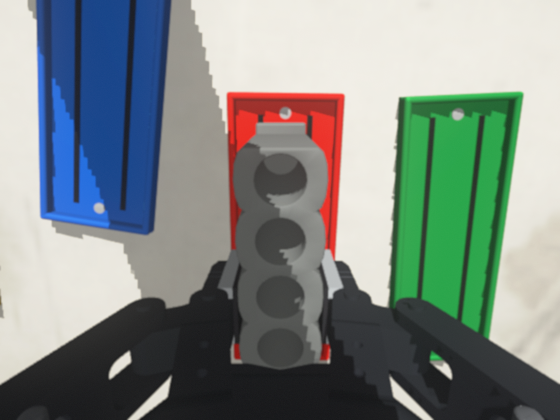

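The cassette's near end (255–308, row 125) sits inside the red rim (228–343, top at row 95), about 2 mm off centre. Lowering and checking force.

```bash
python3 -m creep '[{"delta_pos":[0,8,2],"rot":[0,0,0],"jaw":25},{"delta_pos":[0,4,0],"rot":[0,0,0],"jaw":25},{"delta_pos":[0,2,0],"rot":[0,0,0],"jaw":25},{"delta_pos":[0,1.5,0],"rot":[0,0,0],"jaw":25},{"delta_pos":[0,0,0],"rot":[0,0,0],"jaw":25},{"delta_pos":[0,0,0],"rot":[0,0,0],"jaw":25},{"delta_pos":[0,0,0],"rot":[0,0,0],"jaw":25},{"delta_pos":[0,0,0],"rot":[0,0,0],"jaw":25},{"delta_pos":[0,0,0],"rot":[0,0,0],"jaw":25},{"delta_pos":[0,0,0],"rot":[0,0,0],"jaw":25}]'
```

```text
clock: 7.83
position: [533.7, 304.0, 35.1]
ee_rot: [0.706, 0.034, -0.033, -0.706]
contact_force: [-5.2, -0.4, 11.5]
gripper_width: 29.4
```

11.5 N of contact means it is on the floor. I release, rise and check from above, then head back.

```bash
python3 -m creep '[{"delta_pos":[0,0,0],"rot":[0,0,0],"jaw":60},{"delta_pos":[0,0,0],"rot":[0,0,0],"jaw":60},{"delta_pos":[0,0,0],"rot":[0,0,0],"jaw":60},{"delta_pos":[0,0,0],"rot":[0,0,0],"jaw":60},{"delta_pos":[0,-15,0],"rot":[0,0,0],"jaw":60},{"delta_pos":[0,-40,0],"rot":[0,0,0],"jaw":60},{"delta_pos":[0,-40,0],"rot":[0,0,0],"jaw":60},{"delta_pos":[0,-40,0],"rot":[0,0,0],"jaw":60},{"delta_pos":[0,-40,0],"rot":[0,0,0],"jaw":60},{"delta_pos":[-20,-25,0],"rot":[0,0.11,0],"jaw":60}]'
python3 - <<'E'
from h import *
look('pics/w4.png',['cassette_red','bay_blue','bay_yellow'],{'cassette_red':(535,303,1.668),'bay_blue':(460,204,1.49),'bay_yellow':(519,102,1.552)})
go(460,-320,240,0)
E
```

```text
clock: 8.67
position: [517.2, 302.8, 237.0]
ee_rot: [-0.706, 0.004, -0.009, 0.708]
contact_force: [0.4, 0.9, 0.7]
gripper_width: 59.8
8.6667 [517.2 302.8 237. ] toolx ang -0.018
cassette_red 0.73 [284. 204.] [537.621 303.552   1.679] cost 0.1
bay_blue 0.92 [182. 116.] [459.679 202.032   1.496] cost 0.03
bay_yellow 0.96 [ 98. 175.] [519.062 101.729   1.55 ] cost 0.02
8.87 [513.6 301.8 233.3] ang -0.015 w 59.7 F [-0.3  0.3  0.3]
turn about y -0.015
shift (after turn) [ -53.6   -7.6 -621.8]
```

View pics/w4.png

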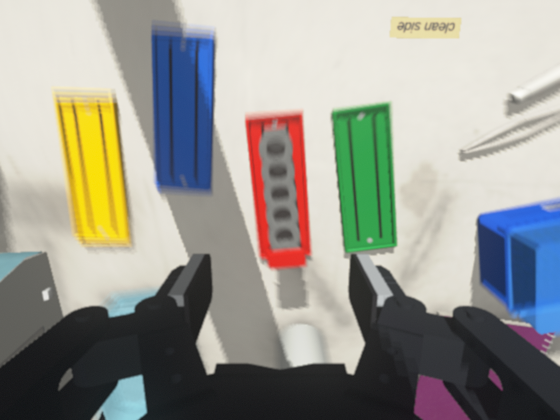

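Red stands inside its bay (rim 248–310 × 113–265, cassette centred at (284,204)). Now green.

```bash
python3 -m creep '[{"delta_pos":[-20,-8,-30],"rot":[0,0,0],"jaw":65},{"delta_pos":[-20,-5,-30],"rot":[0,0,0],"jaw":65},{"delta_pos":[0,0,-40],"rot":[0,0,0],"jaw":65},{"delta_pos":[0,0,-40],"rot":[0,0,0],"jaw":65},{"delta_pos":[0,0,-40],"rot":[0,0,0],"jaw":65},{"delta_pos":[0,0,-40],"rot":[0,0,0],"jaw":65},{"delta_pos":[0,0,-40],"rot":[0,0,0],"jaw":65},{"delta_pos":[0,0,-40],"rot":[0,0,0],"jaw":65},{"delta_pos":[0,0,-40],"rot":[0,0,0],"jaw":65},{"delta_pos":[0,0,-40],"rot":[0,0,0],"jaw":65}]'
python3 -m creep '[{"delta_pos":[0,0,-40],"rot":[0,0,0],"jaw":65},{"delta_pos":[0,0,-40],"rot":[0,0,0],"jaw":65},{"delta_pos":[0,0,-40],"rot":[0,0,0],"jaw":65},{"delta_pos":[0,0,-40],"rot":[0,0,0],"jaw":65},{"delta_pos":[0,0,-40],"rot":[0,0,0],"jaw":65},{"delta_pos":[0,0,-30],"rot":[0,0,0],"jaw":65},{"delta_pos":[0,0,-15],"rot":[0,0.1,0],"jaw":65},{"delta_pos":[0,0,0],"rot":[0,0,0],"jaw":65},{"delta_pos":[0,0,0],"rot":[0,0,0],"jaw":65},{"delta_pos":[0,0,0],"rot":[0,0,0],"jaw":65}]'
python3 - <<'E'
from h import *
look('pics/w5.png',['cassette_green','cassette_yellow'],{'cassette_green':(493,-322,1.45),'cassette_yellow':(514,-213,1.768)})
go(493,-322,75)
E
```

```text
clock: 9.7
position: [466.9, -79.6, 243.9]
ee_rot: [0.707, -0.007, 0.004, -0.707]
contact_force: [1.2, 0.5, -0.6]
gripper_width: 64.8
clock: 10.53
position: [463.8, -322.0, 244.2]
ee_rot: [-0.706, 0.041, -0.039, 0.706]
contact_force: [0.3, -0.5, 0.1]
gripper_width: 64.5
10.5333 [ 463.8 -322.   244.2] toolx ang -0.114
cassette_green 0.93 [284. 218.] [ 490.297 -323.031    1.452] cost 0.15
cassette_yellow 0.59 [391. 215.] [ 516.876 -214.421    1.817] cost 0.13
10.68 [ 464.4 -321.5  245.6] ang -0.113 w 65.3 F [-0.1  0.6  0.4]
shift (after turn) [ 28.6 170.6   2.7]
```

View pics/w5.png

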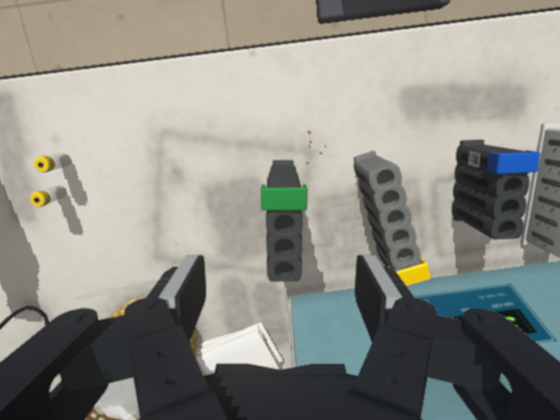

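Green's clip is at (284,197) and its body is aligned with the tool at column 284. The yellow clip is at (408,272) and blue's at (512,160). Gripping green.

```bash
python3 -m creep '[{"delta_pos":[13,10,1],"rot":[0,0,0],"jaw":65},{"delta_pos":[13,20,1],"rot":[0,0,0],"jaw":65},{"delta_pos":[0,35,0],"rot":[0,0,0],"jaw":65},{"delta_pos":[0,38,0],"rot":[0,0,0],"jaw":65},{"delta_pos":[0,37,0],"rot":[0,0,0],"jaw":65},{"delta_pos":[0,20,0],"rot":[0,0,0],"jaw":65},{"delta_pos":[0,10,0],"rot":[0,0,0],"jaw":65},{"delta_pos":[0,0,0],"rot":[0,0,0],"jaw":25},{"delta_pos":[0,0,0],"rot":[0,0,0],"jaw":25},{"delta_pos":[0,0,0],"rot":[0,0,0],"jaw":25}]'
python3 -m creep '[{"delta_pos":[0,0,0],"rot":[0,0,0],"jaw":25},{"delta_pos":[0,0,0],"rot":[0,0,0],"jaw":25},{"delta_pos":[0,0,0],"rot":[0,0,0],"jaw":25},{"delta_pos":[0,-10,0],"rot":[0,0,0],"jaw":25},{"delta_pos":[0,-20,0],"rot":[0,0,0],"jaw":25},{"delta_pos":[0,-30,0],"rot":[0,0,0],"jaw":25},{"delta_pos":[0,-35,0],"rot":[0,0,0],"jaw":25},{"delta_pos":[0,-35,0],"rot":[0,0,0],"jaw":25},{"delta_pos":[-20,-20,0],"rot":[0,0,0],"jaw":25},{"delta_pos":[-15,-10,0],"rot":[0,0,0],"jaw":25}]'
python3 - <<'E'
from h import *
go(502,396,245,1.708-np.pi/2)
E
```

```text
clock: 11.52
position: [491.9, -323.9, 77.9]
ee_rot: [0.706, -0.039, 0.042, -0.705]
contact_force: [0.1, -0.2, -2.7]
gripper_width: 29.4
clock: 12.35
position: [456.0, -320.1, 240.0]
ee_rot: [0.707, -0.039, 0.043, -0.705]
contact_force: [0.9, -0.4, -1.8]
gripper_width: 29.4
12.35 [ 456.  -320.1  240. ] ang -0.115 w 29.4 F [ 0.9 -0.4 -1.8]
turn about y -0.252
shift (after turn) [143.6  -5.6 703.1]
```

```bash
python3 -m creep '[{"delta_pos":[5,0,20],"rot":[0,-0.125,0],"jaw":25},{"delta_pos":[7,0,30],"rot":[0,-0.125,0],"jaw":25},{"delta_pos":[8,0,40],"rot":[0,0,0],"jaw":25},{"delta_pos":[8,0,40],"rot":[0,0,0],"jaw":25},{"delta_pos":[8,0,40],"rot":[0,0,0],"jaw":25},{"delta_pos":[8,0,40],"rot":[0,0,0],"jaw":25},{"delta_pos":[8,0,40],"rot":[0,0,0],"jaw":25},{"delta_pos":[8,0,40],"rot":[0,0,0],"jaw":25},{"delta_pos":[8,0,40],"rot":[0,0,0],"jaw":25},{"delta_pos":[8,0,40],"rot":[0,0,0],"jaw":25}]'
python3 -m creep '[{"delta_pos":[8,0,40],"rot":[0,0,0],"jaw":25},{"delta_pos":[8,0,40],"rot":[0,0,0],"jaw":25},{"delta_pos":[8,0,40],"rot":[0,0,0],"jaw":25},{"delta_pos":[8,0,40],"rot":[0,0,0],"jaw":25},{"delta_pos":[8,0,40],"rot":[0,0,0],"jaw":25},{"delta_pos":[8,0,40],"rot":[0,0,0],"jaw":25},{"delta_pos":[8,0,40],"rot":[0,0,0],"jaw":25},{"delta_pos":[8,0,30],"rot":[0,0,0],"jaw":25},{"delta_pos":[0,0,20],"rot":[0,0,0],"jaw":25},{"delta_pos":[0,0,0],"rot":[0,0,0],"jaw":25}]'
python3 - <<'E'
from h import *
go(530,396,86,1.708-np.pi/2)
E
```

```text
clock: 13.18
position: [489.2, 57.2, 236.5]
ee_rot: [-0.705, -0.048, 0.047, 0.706]
contact_force: [1.5, -0.3, -0.6]
gripper_width: 29.3
clock: 14.02
position: [508.5, 394.6, 234.9]
ee_rot: [0.705, 0.048, -0.049, -0.705]
contact_force: [0.2, -1.3, -1.0]
gripper_width: 29.5
14.02 [508.5 394.6 234.9] ang 0.138 w 29.5 F [ 0.2 -1.3 -1. ]
turn about y 0.001
shift (after turn) [ 21.6 148.9  -1.5]
```

```bash
python3 -m creep '[{"delta_pos":[10,20,-1],"rot":[0,0,0],"jaw":25},{"delta_pos":[11,30,-1],"rot":[0,0,0],"jaw":25},{"delta_pos":[0,35,0],"rot":[0,0,0],"jaw":25},{"delta_pos":[0,30,0],"rot":[0,0,0],"jaw":25},{"delta_pos":[0,15,0],"rot":[0,0,0],"jaw":25},{"delta_pos":[0,10,0],"rot":[0,0,0],"jaw":25},{"delta_pos":[0,6,0],"rot":[0,0,0],"jaw":25},{"delta_pos":[0,4,0],"rot":[0,0,0],"jaw":25},{"delta_pos":[0,3,0],"rot":[0,0,0],"jaw":25},{"delta_pos":[0,1,0],"rot":[0,0,0],"jaw":25}]'
python3 - <<'E'
from h import *
look('pics/w6.png',[],{})
go(530,396,82)
E
```

```text
clock: 14.85
position: [530.7, 392.3, 82.8]
ee_rot: [-0.705, -0.048, 0.047, 0.706]
contact_force: [-0.2, 0.5, -0.5]
gripper_width: 29.4
14.85 [530.7 392.3  82.8] toolx ang 0.134
14.9 [530.6 392.3  82.7] ang 0.135 w 29.5 F [ 0.8 -0.5 -0.8]
shift (after turn) [-0.1  0.7  3.8]
```

View pics/w6.png

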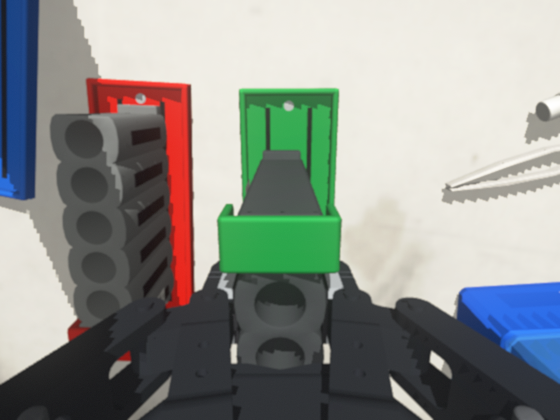

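Green's foot (262–300, row 155) is inside the green rim (240–338), about 4 mm left of centre. I shift 3 mm and set it down.

```bash
python3 -m creep '[{"delta_pos":[0,0,3],"rot":[0,0,0],"jaw":25},{"delta_pos":[0,1.5,0],"rot":[0,0,0],"jaw":25},{"delta_pos":[0,1,0],"rot":[0,0,0],"jaw":25},{"delta_pos":[0,1,0],"rot":[0,0,0],"jaw":25},{"delta_pos":[0,0,0],"rot":[0,0,0],"jaw":25},{"delta_pos":[0,0,0],"rot":[0,0,0],"jaw":25},{"delta_pos":[0,0,0],"rot":[0,0,0],"jaw":25},{"delta_pos":[0,0,0],"rot":[0,0,0],"jaw":25},{"delta_pos":[0,0,0],"rot":[0,0,0],"jaw":25},{"delta_pos":[0,0,0],"rot":[0,0,0],"jaw":25}]'
```

```text
clock: 15.73
position: [530.5, 396.1, 81.9]
ee_rot: [-0.705, -0.049, 0.047, 0.706]
contact_force: [-3.8, -0.9, 10.1]
gripper_width: 29.3
```

```bash
python3 -m creep '[{"delta_pos":[0,0,0],"rot":[0,0,0],"jaw":58},{"delta_pos":[0,0,0],"rot":[0,0,0],"jaw":58},{"delta_pos":[0,0,0],"rot":[0,0,0],"jaw":58},{"delta_pos":[0,0,0],"rot":[0,0,0],"jaw":58},{"delta_pos":[0,-15,0],"rot":[0,0,0],"jaw":58},{"delta_pos":[0,-40,0],"rot":[0,0,0],"jaw":58},{"delta_pos":[0,-40,0],"rot":[0,0,0],"jaw":58},{"delta_pos":[0,-40,0],"rot":[0,0,0],"jaw":58},{"delta_pos":[-20,-25,0],"rot":[0,-0.08,0],"jaw":58},{"delta_pos":[-10,0,0],"rot":[0,0,0],"jaw":58}]'
python3 - <<'E'
from h import *
look('pics/w7.png',['cassette_green'],{'cassette_green':(530,396,1.708)})
go(490,-214,240)
E
```

```text
clock: 16.57
position: [502.0, 391.9, 245.6]
ee_rot: [-0.7, -0.08, 0.073, 0.706]
contact_force: [0.1, -0.3, 0.6]
gripper_width: 58.1
16.5667 [502.  391.9 245.6] toolx ang 0.217
cassette_green 0.73 [ 23. 120.] [530.    396.      1.558] cost 1.0
cassette_green 0.69 [278. 216.] [530.839 395.839   1.72 ] cost 0.13
16.67 [499.4 390.2 239.9] ang 0.215 w 58.2 F [-0.5  0.6 -0.3]
shift (after turn) [-138.1   -1.6 -588.3]
```

View pics/w7.png

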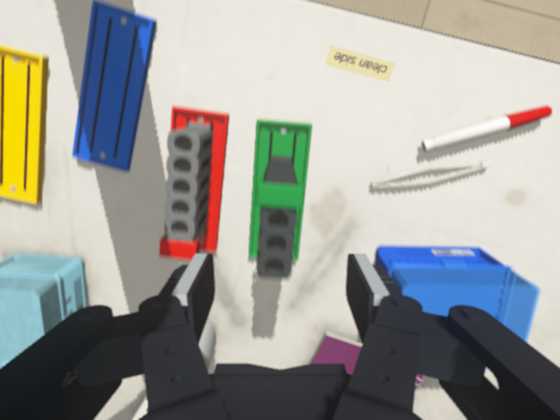

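Green stands in its bay at (278,216) and red is still in place. Next yellow.

```bash
python3 -m creep '[{"delta_pos":[-9,0,-20],"rot":[0,0,0],"jaw":60},{"delta_pos":[-9,0,-38],"rot":[0,0,0],"jaw":60},{"delta_pos":[-9,0,-39],"rot":[0,0,0],"jaw":60},{"delta_pos":[-9,0,-39],"rot":[0,0,0],"jaw":60},{"delta_pos":[-9,0,-39],"rot":[0,0,0],"jaw":60},{"delta_pos":[-9,0,-39],"rot":[0,0,0],"jaw":60},{"delta_pos":[-9,0,-39],"rot":[0,0,0],"jaw":60},{"delta_pos":[-9,0,-39],"rot":[0,0,0],"jaw":60},{"delta_pos":[-9,0,-39],"rot":[0,0,0],"jaw":60},{"delta_pos":[-9,0,-39],"rot":[0,0,0],"jaw":60}]'
python3 -m creep '[{"delta_pos":[-9,0,-39],"rot":[0,0,0],"jaw":60},{"delta_pos":[-9,0,-39],"rot":[0,0,0],"jaw":60},{"delta_pos":[-9,0,-39],"rot":[0,0,0],"jaw":60},{"delta_pos":[-9,0,-39],"rot":[0,0,0],"jaw":60},{"delta_pos":[-9,0,-39],"rot":[0,0,0],"jaw":60},{"delta_pos":[-3,0,-20],"rot":[0,0,0],"jaw":60},{"delta_pos":[0,0,0],"rot":[0,0,0],"jaw":60},{"delta_pos":[0,0,0],"rot":[0,0,0],"jaw":60},{"delta_pos":[0,0,0],"rot":[0,0,0],"jaw":60},{"delta_pos":[0,0,0],"rot":[0,0,0],"jaw":60}]'
python3 - <<'E'
from h import *
look('pics/w8.png',['cassette_yellow','cassette_blue','white_rack'],{'cassette_blue':(492,-113,1.445),'cassette_yellow':(515,-213,1.79),'white_rack':(507,-26,1.484)})
go(516,-213.5,30)
E
```

```text
clock: 17.5
position: [490.3, 7.3, 236.7]
ee_rot: [0.703, 0.074, -0.077, -0.703]
contact_force: [1.3, -1.2, 0.3]
gripper_width: 59.8
clock: 18.33
position: [489.8, -210.0, 237.6]
ee_rot: [-0.703, -0.076, 0.077, 0.703]
contact_force: [0.8, -0.3, -0.5]
gripper_width: 59.7
18.3333 [ 489.8 -210.   237.6] toolx ang 0.216
cassette_yellow 0.97 [272. 210.] [ 516.081 -214.6      1.784] cost 0.11
cassette_blue 0.89 [375. 208.] [ 495.232 -112.617    1.456] cost 0.14
white_rack 0.85 [443. 231.] [511.923 -29.293   1.498] cost 0.14
18.53 [ 490.1 -209.9  238.4] ang 0.216 w 60.1 F [-0.9  0.2 -0.1]
shift (after turn) [ 24.5 208.4  -9. ]
```

View pics/w8.png

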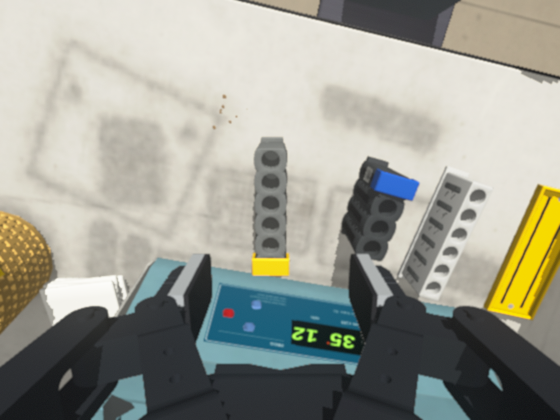

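```bash
python3 - <<'E'
from h import *
c=arm.calibration('wrist')
for uv in [(205,268),(280,282),(205,340)]:
    for z in (0,100,190): print(uv,z,ground(uv,c,z).round())
arm.get_image('wrist');print([(d['p'],d['location']) for d in arm.find_in('wrist','centrifuge_front')])
E
```

```text
(205, 268) 0 [ 623. -274.    0.]
(205, 268) 100 [ 570. -262.  100.]
(205, 268) 190 [ 523. -250.  190.]
(280, 282) 0 [ 621. -182.    0.]
(280, 282) 100 [ 569. -193.  100.]
(280, 282) 190 [ 522. -204.  190.]
(205, 340) 0 [ 723. -258.    0.]
(205, 340) 100 [ 644. -250.  100.]
(205, 340) 190 [ 574. -242.  190.]Traceback (most recent call last):
  File "<stdin>", line 5, in <module>
ValueError: it knows: bay_blue, bay_green, bay_red, bay_yellow, cassette_blue, cassette_green, cassette_red, cassette_yellow, white_rack
```

The foot of the centrifuge front is at x≈622, which leaves over 100 mm clear of the tool. The yellow clip at (271,267) is unambiguous, so I grip it.

```bash
python3 -m creep '[{"delta_pos":[12,10,-5],"rot":[0,0,0],"jaw":60},{"delta_pos":[12,25,-5],"rot":[0,0,0],"jaw":60},{"delta_pos":[0,38,0],"rot":[0,0,0],"jaw":60},{"delta_pos":[0,38,0],"rot":[0,0,0],"jaw":60},{"delta_pos":[0,38,0],"rot":[0,0,0],"jaw":60},{"delta_pos":[0,32,0],"rot":[0,0,0],"jaw":60},{"delta_pos":[0,17,0],"rot":[0,0,0],"jaw":60},{"delta_pos":[0,8,0],"rot":[0,0,0],"jaw":60},{"delta_pos":[0,0,0],"rot":[0,0,0],"jaw":25},{"delta_pos":[0,0,0],"rot":[0,0,0],"jaw":25}]'
python3 -m creep '[{"delta_pos":[0,0,0],"rot":[0,0,0],"jaw":25},{"delta_pos":[0,0,0],"rot":[0,0,0],"jaw":25},{"delta_pos":[0,0,0],"rot":[0,0,0],"jaw":25},{"delta_pos":[0,0,0],"rot":[0,0,0],"jaw":25},{"delta_pos":[0,-10,0],"rot":[0,0,0],"jaw":25},{"delta_pos":[0,-30,0],"rot":[0,0,0],"jaw":25},{"delta_pos":[0,-40,0],"rot":[0,0,0],"jaw":25},{"delta_pos":[0,-40,0],"rot":[0,0,0],"jaw":25},{"delta_pos":[-20,-35,0],"rot":[0,0.12,0],"jaw":25},{"delta_pos":[-15,-10,0],"rot":[0,0.115,0],"jaw":25}]'
python3 - <<'E'
from h import *
go(490,102,195,1.55-np.pi/2)
E
```

```text
clock: 19.42
position: [516.5, -215.5, 33.1]
ee_rot: [0.703, 0.076, -0.076, -0.703]
contact_force: [-0.1, -0.7, -0.2]
gripper_width: 37.0
clock: 20.25
position: [483.6, -222.3, 204.5]
ee_rot: [0.708, -0.005, 0.013, -0.706]
contact_force: [1.1, 1.4, 0.5]
gripper_width: 29.5
20.25 [ 483.6 -222.3  204.5] ang -0.025 w 29.5 F [1.1 1.4 0.5]
turn about y -0.004
shift (after turn) [ -0.4   8.5 324.4]
```

```bash
python3 -m creep '[{"delta_pos":[0,0,20],"rot":[0,0,0],"jaw":25},{"delta_pos":[0,0,38],"rot":[0,0,0],"jaw":25},{"delta_pos":[0,0,40],"rot":[0,0,0],"jaw":25},{"delta_pos":[0,0,40],"rot":[0,0,0],"jaw":25},{"delta_pos":[0,0,40],"rot":[0,0,0],"jaw":25},{"delta_pos":[0,0,40],"rot":[0,0,0],"jaw":25},{"delta_pos":[0,0,40],"rot":[0,0,0],"jaw":25},{"delta_pos":[10,0,36],"rot":[0,0,0],"jaw":25},{"delta_pos":[15,0,20],"rot":[0,0,0],"jaw":25},{"delta_pos":[10,0,10],"rot":[0,0,0],"jaw":25}]'
python3 - <<'E'
from h import *
go(519,102,40,1.55-np.pi/2)
E
```

```text
clock: 21.08
position: [523.5, 105.0, 198.5]
ee_rot: [-0.707, 0.005, -0.007, 0.707]
contact_force: [0.5, -0.2, -1.1]
gripper_width: 29.3
21.08 [523.5 105.  198.5] ang -0.017 w 29.3 F [ 0.5 -0.2 -1.1]
turn about y 0.004
shift (after turn) [ -4.8 158.4  -3.3]
```

```bash
python3 -m creep '[{"delta_pos":[-5,10,-3],"rot":[0,0,0],"jaw":25},{"delta_pos":[0,30,0],"rot":[0,0,0],"jaw":25},{"delta_pos":[0,38,0],"rot":[0,0,0],"jaw":25},{"delta_pos":[0,35,0],"rot":[0,0,0],"jaw":25},{"delta_pos":[0,22,0],"rot":[0,0,0],"jaw":25},{"delta_pos":[0,12,0],"rot":[0,0,0],"jaw":25},{"delta_pos":[0,5,0],"rot":[0,0,0],"jaw":25},{"delta_pos":[0,0,0],"rot":[0,0,0],"jaw":25},{"delta_pos":[0,0,0],"rot":[0,0,0],"jaw":25},{"delta_pos":[0,0,0],"rot":[0,0,0],"jaw":25}]'
python3 - <<'E'
from h import *
look('pics/w9.png',[],{})
go(519,102,37)
E
```

```text
clock: 21.92
position: [518.7, 99.6, 46.8]
ee_rot: [-0.707, 0.006, -0.008, 0.708]
contact_force: [1.1, -0.2, -1.3]
gripper_width: 29.4
21.9167 [518.7  99.6  46.8] toolx ang -0.02
21.97 [518.6  99.6  46.8] ang -0.02 w 29.6 F [ 1.2  0.5 -1.2]
shift (after turn) [0.3 9.8 2.4]
```

View pics/w9.png

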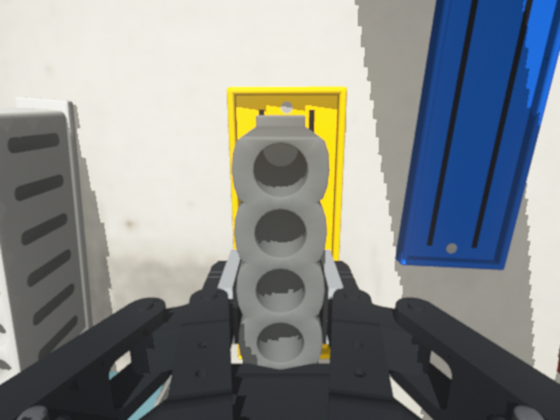

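The foot (256–308) is inside the yellow rim (230–346), so I shift 2.5 mm and set it down.

```bash
python3 -m creep '[{"delta_pos":[0,5,2.5],"rot":[0,0,0],"jaw":25},{"delta_pos":[0,3,0],"rot":[0,0,0],"jaw":25},{"delta_pos":[0,2,0],"rot":[0,0,0],"jaw":25},{"delta_pos":[0,1,0],"rot":[0,0,0],"jaw":25},{"delta_pos":[0,1,0],"rot":[0,0,0],"jaw":25},{"delta_pos":[0,0,0],"rot":[0,0,0],"jaw":25},{"delta_pos":[0,0,0],"rot":[0,0,0],"jaw":25},{"delta_pos":[0,0,0],"rot":[0,0,0],"jaw":25},{"delta_pos":[0,0,0],"rot":[0,0,0],"jaw":25},{"delta_pos":[0,0,0],"rot":[0,0,0],"jaw":25}]'
```

```text
clock: 22.8
position: [518.3, 102.2, 37.5]
ee_rot: [-0.707, 0.006, -0.008, 0.707]
contact_force: [-8.9, 1.1, 26.2]
gripper_width: 29.4
```

Firm contact. I release, rise and go to blue.

```bash
python3 -m creep '[{"delta_pos":[0,0,0],"rot":[0,0,0],"jaw":58},{"delta_pos":[0,0,0],"rot":[0,0,0],"jaw":58},{"delta_pos":[0,0,0],"rot":[0,0,0],"jaw":58},{"delta_pos":[0,0,0],"rot":[0,0,0],"jaw":58},{"delta_pos":[0,-15,0],"rot":[0,0,0],"jaw":58},{"delta_pos":[0,-40,0],"rot":[0,0,0],"jaw":58},{"delta_pos":[0,-40,0],"rot":[0,0,0],"jaw":58},{"delta_pos":[0,-40,0],"rot":[0,0,0],"jaw":58},{"delta_pos":[0,-40,0],"rot":[0,0,0],"jaw":58},{"delta_pos":[-20,-20,-10],"rot":[0,0,0],"jaw":58}]'
python3 -m creep '[{"delta_pos":[-10,0,-30],"rot":[0,0,0],"jaw":58},{"delta_pos":[0,0,-40],"rot":[0,0,0],"jaw":58},{"delta_pos":[0,0,-40],"rot":[0,0,0],"jaw":58},{"delta_pos":[0,0,-40],"rot":[0,0,0],"jaw":58},{"delta_pos":[0,0,-35],"rot":[0,0,0],"jaw":58},{"delta_pos":[0,0,-20],"rot":[0,0.095,0],"jaw":58},{"delta_pos":[0,0,0],"rot":[0,0,0],"jaw":58},{"delta_pos":[0,0,0],"rot":[0,0,0],"jaw":58},{"delta_pos":[0,0,0],"rot":[0,0,0],"jaw":58},{"delta_pos":[0,0,0],"rot":[0,0,0],"jaw":58}]'
python3 - <<'E'
from h import *
look('pics/w10.png',['cassette_blue','cassette_yellow'],{'cassette_blue':(494,-113,1.456),'cassette_yellow':(518,102,1.55)})
go(494,-113,38)
E
```

```text
clock: 23.63
position: [501.9, 93.6, 233.1]
ee_rot: [-0.706, 0.003, -0.01, 0.708]
contact_force: [1.0, 0.3, 0.8]
gripper_width: 57.7
clock: 24.47
position: [483.4, -111.9, 228.0]
ee_rot: [-0.706, 0.04, -0.04, 0.706]
contact_force: [-0.8, 0.5, -0.4]
gripper_width: 58.3
24.4667 [ 483.4 -111.9  228. ] toolx ang -0.114
cassette_blue 0.82 [279. 194.] [ 495.425 -113.266    1.513] cost 0.14
cassette_blue 0.3 [505. 193.] [ 494.    -113.       1.306] cost 1.0
cassette_yellow 0.9 [504. 195.] [519.514 104.741   1.567] cost 0.08
24.62 [ 483.4 -111.8  228.3] ang -0.114 w 58.1 F [ 0.4 -0.6 -0.2]
shift (after turn) [ 10.7 190.3  -0. ]
```

View pics/w10.png

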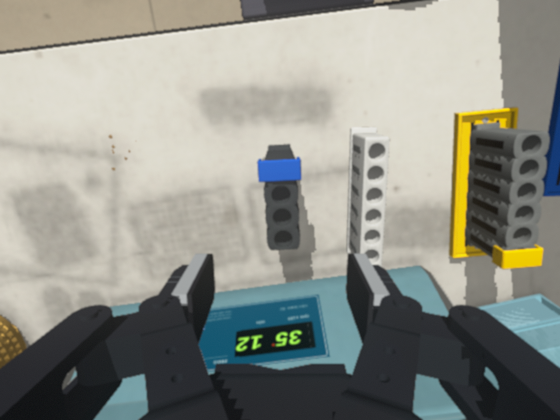

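Blue's clip is at (279,168) with the body at (282,205); the white rack at (368,190) is clear of the fingers, and yellow stands in its bay. Gripping blue.

```bash
python3 -m creep '[{"delta_pos":[5,10,0],"rot":[0,-0.02,0],"jaw":58},{"delta_pos":[6,25,-0.5],"rot":[0,0,0],"jaw":58},{"delta_pos":[0,38,0],"rot":[0,0,0],"jaw":58},{"delta_pos":[0,38,0],"rot":[0,0,0],"jaw":58},{"delta_pos":[0,38,0],"rot":[0,0,0],"jaw":58},{"delta_pos":[0,22,0],"rot":[0,0,0],"jaw":58},{"delta_pos":[0,13,0],"rot":[0,0,0],"jaw":58},{"delta_pos":[0,6,0],"rot":[0,0,0],"jaw":58},{"delta_pos":[0,0,0],"rot":[0,0,0],"jaw":25},{"delta_pos":[0,0,0],"rot":[0,0,0],"jaw":25}]'
python3 -m creep '[{"delta_pos":[0,0,0],"rot":[0,0,0],"jaw":25},{"delta_pos":[0,0,0],"rot":[0,0,0],"jaw":25},{"delta_pos":[0,0,0],"rot":[0,0,0],"jaw":25},{"delta_pos":[0,0,0],"rot":[0,0,0],"jaw":25},{"delta_pos":[0,-10,0],"rot":[0,0,0],"jaw":25},{"delta_pos":[0,-30,0],"rot":[0,0,0],"jaw":25},{"delta_pos":[0,-40,0],"rot":[0,0,0],"jaw":25},{"delta_pos":[0,-40,0],"rot":[0,0,0],"jaw":25},{"delta_pos":[-15,-35,0],"rot":[0,0,0],"jaw":25},{"delta_pos":[-15,-10,0],"rot":[0,0,0],"jaw":25}]'
python3 - <<'E'
from h import *
go(460,202,200,1.496-np.pi/2)
E
```

```text
clock: 25.45
position: [494.8, -114.1, 38.4]
ee_rot: [0.706, -0.033, 0.034, -0.706]
contact_force: [-0.6, 0.1, 0.3]
gripper_width: 34.9
clock: 26.28
position: [467.4, -111.8, 210.3]
ee_rot: [0.706, -0.029, 0.038, -0.706]
contact_force: [0.8, -0.3, -1.2]
gripper_width: 29.0
26.28 [ 467.4 -111.8  210.3] ang -0.094 w 29.0 F [ 0.8 -0.3 -1.2]
turn about y -0.02
shift (after turn) [-31.   10.  312.4]
```

```bash
python3 -m creep '[{"delta_pos":[-3,0,20],"rot":[0,-0.02,0],"jaw":25},{"delta_pos":[-3,0,38],"rot":[0,0,0],"jaw":25},{"delta_pos":[-3,0,40],"rot":[0,0,0],"jaw":25},{"delta_pos":[-3,0,40],"rot":[0,0,0],"jaw":25},{"delta_pos":[-3,0,40],"rot":[0,0,0],"jaw":25},{"delta_pos":[-3,0,40],"rot":[0,0,0],"jaw":25},{"delta_pos":[-3,0,40],"rot":[0,0,0],"jaw":25},{"delta_pos":[-3,0,30],"rot":[0,0,0],"jaw":25},{"delta_pos":[-3,0,15],"rot":[0,0,0],"jaw":25},{"delta_pos":[0,0,7],"rot":[0,0,0],"jaw":25}]'
python3 - <<'E'
from h import *
go(460,203,50,1.496-np.pi/2)
E
```

```text
clock: 27.12
position: [460.8, 201.9, 204.1]
ee_rot: [-0.706, 0.025, -0.026, 0.707]
contact_force: [0.9, -0.5, -1.1]
gripper_width: 29.3
27.12 [460.8 201.9 204.1] ang -0.073 w 29.3 F [ 0.9 -0.5 -1.1]
turn about y 0.002
shift (after turn) [ -1.  154.1   0.9]
```

```bash
python3 -m creep '[{"delta_pos":[0,10,1],"rot":[0,0,0],"jaw":25},{"delta_pos":[0,30,0],"rot":[0,0,0],"jaw":25},{"delta_pos":[0,38,0],"rot":[0,0,0],"jaw":25},{"delta_pos":[0,37,0],"rot":[0,0,0],"jaw":25},{"delta_pos":[0,22,0],"rot":[0,0,0],"jaw":25},{"delta_pos":[0,10,0],"rot":[0,0,0],"jaw":25},{"delta_pos":[0,4,0],"rot":[0,0,0],"jaw":25},{"delta_pos":[0,0,0],"rot":[0,0,0],"jaw":25},{"delta_pos":[0,0,0],"rot":[0,0,0],"jaw":25},{"delta_pos":[0,0,0],"rot":[0,0,0],"jaw":25}]'
python3 - <<'E'
from h import *
look('pics/w11.png',[],{})
go(460,203,42)
E
```

```text
clock: 27.95
position: [462.1, 200.8, 53.5]
ee_rot: [-0.706, 0.026, -0.028, 0.707]
contact_force: [-0.6, -0.2, -0.3]
gripper_width: 29.2
27.95 [462.1 200.8  53.5] toolx ang -0.076
28.0 [462.  200.9  53.6] ang -0.076 w 29.6 F [ 0.1 -0.6 -0.7]
shift (after turn) [-2.2 11.5  1.9]
```

View pics/w11.png

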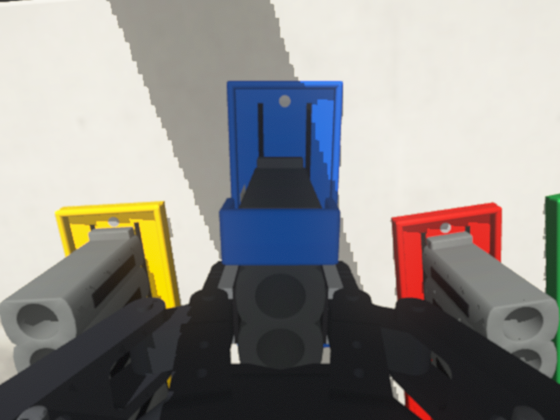

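Blue's foot (258–303, row 160) is inside the blue rim (228–342), so I shift 2 mm and set it down.

```bash
python3 -m creep '[{"delta_pos":[0,6,2],"rot":[0,0,0],"jaw":25},{"delta_pos":[0,3,0],"rot":[0,0,0],"jaw":25},{"delta_pos":[0,2,0],"rot":[0,0,0],"jaw":25},{"delta_pos":[0,1,0],"rot":[0,0,0],"jaw":25},{"delta_pos":[0,0,0],"rot":[0,0,0],"jaw":25},{"delta_pos":[0,0,0],"rot":[0,0,0],"jaw":25},{"delta_pos":[0,0,0],"rot":[0,0,0],"jaw":25},{"delta_pos":[0,0,0],"rot":[0,0,0],"jaw":25},{"delta_pos":[0,0,0],"rot":[0,0,0],"jaw":25},{"delta_pos":[0,0,0],"rot":[0,0,0],"jaw":25}]'
```

```text
clock: 28.83
position: [461.5, 203.1, 42.8]
ee_rot: [-0.706, 0.026, -0.027, 0.707]
contact_force: [-7.5, -1.1, 17.7]
gripper_width: 29.7
```

```bash
python3 -m creep '[{"delta_pos":[0,0,0],"rot":[0,0,0],"jaw":55},{"delta_pos":[0,0,0],"rot":[0,0,0],"jaw":55},{"delta_pos":[0,0,0],"rot":[0,0,0],"jaw":55},{"delta_pos":[0,0,0],"rot":[0,0,0],"jaw":55},{"delta_pos":[0,-15,0],"rot":[0,0,0],"jaw":55},{"delta_pos":[0,-40,0],"rot":[0,0,0],"jaw":55},{"delta_pos":[0,-40,0],"rot":[0,0,0],"jaw":55},{"delta_pos":[0,-40,0],"rot":[0,0,0],"jaw":55},{"delta_pos":[0,-40,0],"rot":[0,0,0],"jaw":55},{"delta_pos":[0,-40,0],"rot":[0,0,0],"jaw":55}]'
python3 -m creep '[{"delta_pos":[0,-30,0],"rot":[0,0,0],"jaw":55},{"delta_pos":[0,-20,0],"rot":[0,0,0],"jaw":55},{"delta_pos":[0,0,0],"rot":[0,0,0],"jaw":55},{"delta_pos":[0,0,0],"rot":[0,0,0],"jaw":55},{"delta_pos":[0,0,0],"rot":[0,0,0],"jaw":55},{"delta_pos":[0,0,0],"rot":[0,0,0],"jaw":55},{"delta_pos":[0,0,0],"rot":[0,0,0],"jaw":55},{"delta_pos":[0,0,0],"rot":[0,0,0],"jaw":55},{"delta_pos":[0,0,0],"rot":[0,0,0],"jaw":55},{"delta_pos":[0,0,0],"rot":[0,0,0],"jaw":55}]'
python3 - <<'E'
from h import *
g={'cassette_red':(535,303,1.668),'cassette_blue':(461,203,1.5),'cassette_yellow':(519,102,1.55),'cassette_green':(530,396,1.708)}
look('pics/w12.png',g,g)
E
```

```text
clock: 29.67
position: [461.0, 202.3, 257.1]
ee_rot: [0.707, -0.027, 0.027, -0.707]
contact_force: [2.2, 1.1, -0.3]
gripper_width: 55.0
clock: 30.5
position: [461.4, 202.6, 304.9]
ee_rot: [0.707, -0.027, 0.026, -0.706]
contact_force: [1.4, 0.7, -0.1]
gripper_width: 54.9
30.5 [461.4 202.6 304.9] toolx ang -0.076
cassette_red 0.62 [370. 219.] [538.624 304.243   1.722] cost 0.22
cassette_blue 0.72 [278. 170.] [460.647 201.745   1.484] cost 0.14
cassette_yellow 0.64 [201. 213.] [521.061  99.831   1.53 ] cost 0.25
cassette_green 0.65 [457. 221.] [533.455 398.37    1.74 ] cost 0.12
```

View pics/w12.png

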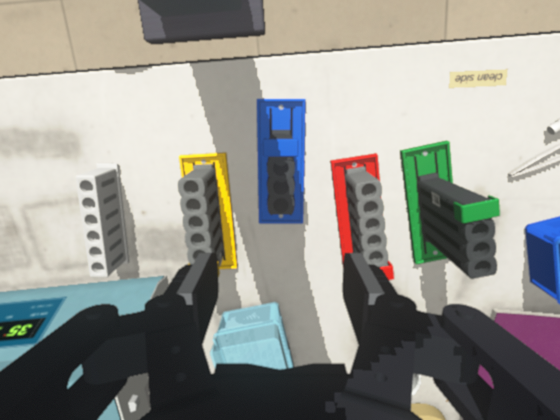

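All four cassettes stand in their bays: yellow (207,213), blue (280,165), red (362,217), green (432,205). The white rack is untouched at (98,220), and the gripper is clear.

```bash
python3 -c "
from bench import arm
print(arm.job_done())"
```

```text
the job is handed in; nothing more can be done
None
```

All four clipped cassettes stand upright in the bays of their own colour. I placed red first, then green, yellow and blue, and handed in at about 31 s on the robot's clock.

- **Seating:** each cassette was lowered until the wrist felt floor contact (10 to 26 N) at the expected height. The highest force I read was 26 N, though readings come only at the end of each move.
- **Final wrist picture:** all four stood inside their bay rims with the gripper well clear above them.
- **Left alone:** the white rack is where it stood, and I went nowhere near the pink look-alike.
- **Weaker checks:** the last pose fits for red and yellow were rough (mask mismatch 0.22 and 0.25) because the view was oblique and partly hidden. They still agreed with the placed positions within about 4 mm.
- **Gripper reading:** it showed about 29 mm on the 31 mm bodies throughout, which I took as a measuring offset.

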